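Hold a film card home in the bench reader

TASK

Pick up the dark reference film card and put it in the white bench reader: lay it on the metal bed, slide its plain end (not the end with the printed label) under the steel lip, and press it fully home against the stop, flat and square, so that both sprung pins are pushed right in. Press gently, without ramming the stop, and keep the card pressed home for the two seconds that the reading takes: the pins throw it out again if it is let go, so finish while still holding it there. Leave the blue-lidded jar, the red-capped vial and the glass beaker where they stand.

Things in the scene. Friction and masses are not known exactly. Their poses are not given: they have to be found in the camera images.
- card: dark grey reference film card, a rigid plate 100 mm long (its x), 55 mm wide (its y), 9 mm thick, 16 to 32 g, with a film window in the middle; it lies flat on the worktop. Origin: centre of its underside, z up. +x points to the plain end, which goes into the reader first; the printed label is at the -x end, which stays outside. It is best gripped across its 55 mm width, over the label end.
- card_lead (a point): middle of the lower edge of the card's plain (+x) end, 50 mm from the card's origin
- reader: white and black bench film-card reader, fixed, 134 x 100 x 56 mm. Origin on the worktop; +x is the way the card goes in, the open front is at -x. Front: a tongue 42 mm wide (narrower than the card, so fingers pass beside it) from x = -72 to -10 mm; then 100 mm wide to x = +62. Flat metal bed, top 20 mm above the worktop, from x = -68 mm to the stop at x = +40
- reader_lip (a point): middle of the steel lip's front lower edge (reader frame x = +8, y = 0, z = 31.5 mm). The lip spans the channel, underside 11.5 mm above the bed (2.5 mm over a card), top at 35.5 mm; from x = +26 mm the head behind it is 56 mm high. Below, from x = -3 mm on, upright cheeks with rounded noses (10 mm radius) leave a channel 58 mm wide (y = -29 to +29)
- reader_home (a point): point on the bed at the foot of the stop, in the middle of the channel (reader frame x = +40, y = 0, z = 20 mm), axes as the reader: point card_lead comes here when the card is home; the card's origin is then at reader x = -10 mm and 68 mm of the card stays outside the lip
- pin_left (a joint): travel of the left (+y, reader's y = +16 mm) brass sprung pin in the stop, m: 0 = fully out, its tip 12 mm in front of the stop; 0.012 = pushed level with the stop by a card that is home. Pushes back with 2.4 N at 0 rising to 6 N at 0.012
- pin_right (a joint): the same for the right pin (reader's y = -16 mm); both pins together push back with about 12 N at home
- jar: screw-cap jar with blue lid, 63 mm across, 66 mm tall, standing; origin at its underside; not to be moved
- vial: small vial with red cap, 22 mm across, 46 mm tall, standing; origin at its underside; not to be moved
- beaker: 50 ml glass beaker, 45 mm across, 58 mm tall, standing; origin at its underside; not to be moved
Mind the look-alikes: they are no part of the job. What is meant by the card is not brown, and is the larger of those in its own colour.

How it is judged (in metres and radians):
On the way:
1. the card is fully home under the lip, flat and square, both pins pushed in, and is kept so for 2 s (value of joint each of pin_left, pin_right above 0.009 m and x of card_lead in the frame of reader_home above -0.0025 m and y of card_lead in the frame of reader_home between -0.003 and 0.003 m and z of card_lead in the frame of reader_home below 0.003 m and angle between the x axis of card and the x axis of reader, either way round below 0.06 rad and angle between card's own z axis and vertical below 0.06 rad and contact force between card and reader above 6 N and contact force between the fingers and card above 2 N), for 2 s.
At the end, for the whole second after the job is handed in: Fingers still press the card home: plain end within 2.5 mm of the stop, 3 mm of the channel's middle and 3 mm of the bed, square and level within 0.06 rad, both pins in over 9 mm, over 6 N on the reader, fingers on the card with over 2 N, at rest (all of step 1 and linear speed of card below 0.01 m/s); the arm keeps its last pose, push and grip.
It fails at once if the card is rammed into the reader (over 60 N) (contact force between card and reader above 60 N).
It fails at once if the jar, the vial or the beaker is shifted by over 15 mm or tipped (distance of any of jar, vial, beaker from where it was at the start of the episode above 0.015 m or angle between any of jar, vial, beaker's own z axis and vertical above 0.3 rad).
It also fails if it takes over 38 s, if anything falls off the work surface, if the arm or the gripper's body presses on something with over 40 N, if the wrist force passes 120 N, or if a joint passes its speed limit or range.

ROBOT

A 6-joint arm with a two-finger parallel gripper is mounted at the origin on a cart in front of the work surface, level with it; the furniture and walls round the work are solid. World frame = base frame: x ahead of the robot, y to its left, z up, the work surface at z = 0. Lengths are in m, angles in degrees, forces in N, time in s.
With the tool pointing down it reaches from about 0.3 to 0.75 m from the base axis. Payload 8.5 kg.
Tool frame: the origin (TCP) lies at the centre of the arm's flange, where the gripper is bolted on; the fingertips stand 173 mm ahead of it and the grasp point (between the pads) lies env.pinch_z ahead of it (env.pinch_z is the distance from the TCP to the grasp point, in m); z points along the fingers, y is the line along which they close (so a half turn about z gives the same grasp; the last joint's range is limited). The gripper opens to 85 mm and grips with 20 to 120 N. Pads are 22 mm wide; open, the fingers measure 114 mm over their backs; the gripper's body (76 mm by 85 mm) begins 54 mm behind the grasp point. The pads swing forward as they close: fully open they stand 13 mm farther back than shut.
Start: joints at [-12.336, 21.807, 74.336, -0, 83.858, -12.336], TCP at [0.55, 0, 0.405] pointing down, gripper open.
Joint ranges: [-178.18, 178.18], [-50.72, 133.34], [12.68, 142.11], [-81.47, 261.47], [9.98, 163.14], [-165.26, 165.26]. Speed limits (degrees/s): [136.94, 136.94, 180, 180, 180, 180].

INTERFACE

Orientations are given as a 3x3 rotation matrix whose columns are the frame's x, y, z axes.
In Python, from rig import env, get_image, job, spotter gives the robot as it stands. The module is installed in compiled form; this text tells all that it offers.
- The arm moves only by the shell command python3 -m creep 'ROWS' [FORCE]. ROWS is text: rows parted by semicolons, each of 7 numbers parted by spaces: the turn, a rotation vector about the tool's x, y, z in units of 8 degrees (1.0 is 8 degrees), then the shift along the tool's x, y, z in units of 30 mm (1.0 is 30 mm), then the finger opening in mm, from 0 to 85.4. A call has 1 to 12 rows; each row is the pose to reach, as a shift and turn from the pose commanded when the call began, along the tool's axes at that moment; what a row does not reach only later rows make up. A row lasts 1/10 s, in which the tool goes at most 50 mm and 8.59 degrees, less where a joint would pass 70% of its speed; a pose out of reach is approached as far as the arm can. A call with a gripper value outside its range is refused whole. The fingers move at their own pace and stop on an object; FORCE is the grip in N (left out, the last holds). Time passes only in rows, so rows that repeat a pose let the fingers close. It gives the time, the measured TCP pose, the force, the opening and the grip force at its end, in the units of the state.
- env.observe(): the state, without advancing time (a new reading comes with each control period).
- get_image(name): name is "scene" or "side" or "wrist"; returns a dict with "image" (480x640x3 uint8, blue, green, red), "depth" (480x640 float32, m along the optical axis (not along the pixel's ray), 0 where there is no reading), "intrinsics" (3x3 intrinsics, pixels), "view" (4x4, takes a point from world to camera coordinates). Camera axes: x right, y up, looking along -z (the intrinsics and any distortion apply to the point x, -y, -z); pixel columns grow to the right and rows downward; lengths in m; the calibration is good to about 2 mm. The wrist camera is an equidistant fisheye: a pixel r from the principal point sees the ray r / f radians off the axis. A picture is of the moment at which its call begins.
- job.close_job(): hands the job in; it is judged then, once.
Trained networks look in a picture, given as the dict that the camera call returned (one of the last four; its "shot" number tells which), for a name from the list of things; names that differ only in an ending like _2 or _b are one class to them, and where a whole thing is asked for, a point or a joint stands for the part that bears it (a point fixed in the world has none). Each returns a list of dicts, best first, with "p" (0 to 1); they miss things now and then, are a little off and sometimes report something else, mostly with a low value. They report only what shows in the picture. A call takes as long as a camera call. They do not tell look-alikes from the thing itself.
- spotter.boxes_of(label, picture): "xy" ([column, row] in pixels, amid what is visible of it).
The state is a dict: "time_s": time; "q": joint angles; "qvel": joint speeds; "joint_efforts": joint torques, N m; "position": TCP position; "tool_rot": TCP orientation; "ft_force": force on the tool from outside, world axes, zero at the start; "wrist_torque": the same for the moment, N m; "grip_width": finger opening in m; "gripper_force": force on a finger pad.
Only numpy, scipy, OpenCV 4.12 (cv2) and the standard library are available. Lean on these libraries where they do the work, as an engineer would, in place of code of your own. Each camera call takes 0.05 s, during which the arm holds its last target. There are 200 camera calls.

## Working session

There is one attempt and no reset: what is moved stays moved. The work goes in short steps, Python scripts to look and compute and a shell command to move; the robot and the scene stay as the last step left them, time stands still between calls to the robot, and variables do not carry over. Pictures are saved under pics/ and viewed, at most 10 in all, crops included, and the job is handed in when it is done.

```bash
mkdir -p pics; cat > h.py <<'E'
import numpy as np,cv2
from rig import env,get_image,job,spotter
def world(pic,u,v,z=None):
    K=np.array(pic["intrinsics"]);V=np.array(pic["view"]);R=V[:3,:3];t=V[:3,3]
    C=-R.T@t
    r=np.array([(u-K[0,2])/K[0,0],-(v-K[1,2])/K[1,1],-1.])
    if z is None:
        d=pic["depth"][int(round(v)),int(round(u))]
        return C+R.T@r*d
    w=R.T@r
    return C+w*(z-C[2])/w[2]
def cloud(pic):
    K=np.array(pic["intrinsics"]);V=np.array(pic["view"]);R=V[:3,:3];t=V[:3,3]
    d=pic["depth"];v,u=np.mgrid[:480,:640]
    P=np.stack([(u-K[0,2])/K[0,0]*d,-(v-K[1,2])/K[1,1]*d,-d],-1)
    return (P-t)@R
E
python3 - <<'E'
from h import *
print(env.pinch_z)
for n in("scene","side"):
    p=get_image(n);cv2.imwrite(f"pics/{n}0.png",p["image"]);print(n,p["intrinsics"])
    for l in("card","reader","jar","vial","beaker"):
        for b in spotter.boxes_of(l,p)[:5]: 
            if b["p"]>.2: print(l,round(b["p"],2),b["xy"],world(p,*b["xy"]).round(3))
print(env.observe()["ft_force"])
E
```

```text
0.1547
scene [[466.41095852   0.         319.26773172]
 [  0.         466.41095852 236.3429635 ]
 [  0.           0.           1.        ]]
card 0.68 [333.5, 249.9] [ 0.494 -0.005  0.009]
card 0.61 [400.4, 203.7] [ 0.454 -0.301  0.005]
card 0.58 [374.0, 225.6] [ 0.461 -0.151  0.01 ]
reader 0.66 [261.9, 256.9] [0.616 0.115 0.018]
jar 0.68 [311.0, 206.0] [ 0.625 -0.108  0.043]
vial 0.48 [235.1, 328.4] [0.504 0.335 0.03 ]
beaker 0.91 [376.5, 261.4] [0.366 0.027 0.042]
side [[570.72679057   0.         319.16369784]
 [  0.         570.72679057 241.6980326 ]
 [  0.           0.           1.        ]]
card 0.86 [302.0, 208.7] [ 0.466 -0.174  0.006]
card 0.64 [313.1, 247.7] [ 0.505 -0.025  0.008]
card 0.63 [284.8, 182.0] [ 0.458 -0.299  0.007]
reader 0.83 [285.7, 294.0] [0.635 0.134 0.055]
jar 0.7 [233.8, 228.8] [ 0.657 -0.101  0.053]
beaker 0.6 [373.1, 232.3] [0.385 0.022 0.046]
[ 0.07599137  0.58129065 -0.40763482]
```

```bash
python3 - <<'E'
import cv2
a=cv2.imread("pics/scene0.png");b=cv2.imread("pics/side0.png")
cv2.imwrite("pics/a.png",cv2.resize(a[170:350,200:440],(800,600),interpolation=cv2.INTER_CUBIC))
cv2.imwrite("pics/b.png",cv2.resize(b[160:340,200:440],(800,600),interpolation=cv2.INTER_CUBIC))
E
```

```text
(no output)
```

View pics/a.png

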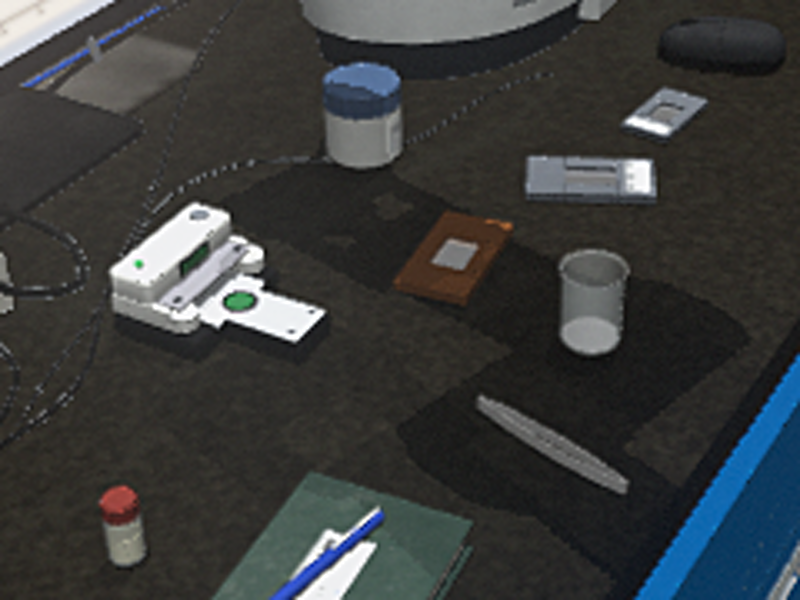

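View pics/b.png

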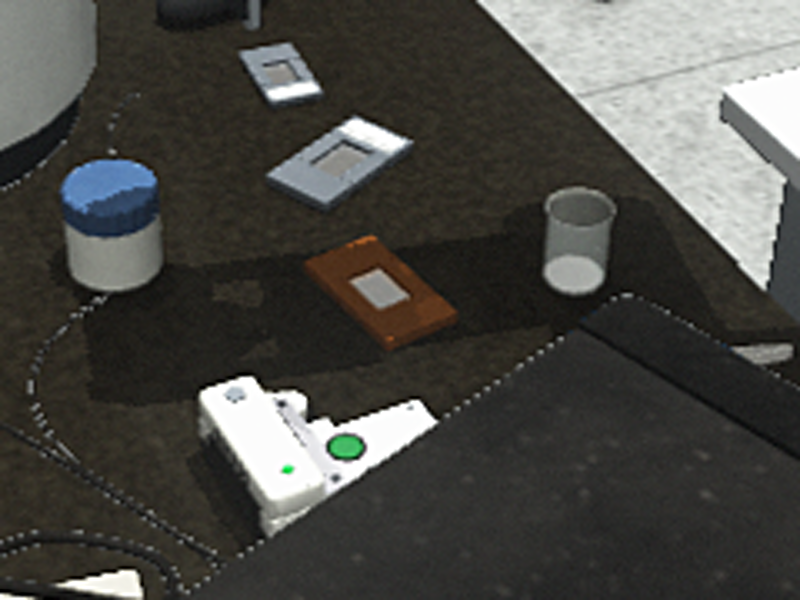

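Candidates (scene px): brown card (333,250), large grey (374,225) and small grey (400,204). The large grey one fits: it is not brown and is the larger of the two greys, and its white label is at its right end (392,223). The reader is at (262,257), its tongue pointing right, and the crop shows all this clearly. Next, the wrist view.

```bash
python3 - <<'E'
from h import *
p=get_image("scene")
for n,u,v in(("lab",392,223.4),("plain",359,223.4)): print(n,world(p,u,v,.009).round(3))
w=get_image("wrist");np.save("w0.npy",w,allow_pickle=True);cv2.imwrite("pics/w0.png",w["image"]);print(w["intrinsics"],w["view"])
s=env.observe();print(s["position"],s["tool_rot"],s["time_s"])
print(w["depth"][240,320])
for l in("card","reader"):print(l,[(b["p"],b["xy"]) for b in spotter.boxes_of(l,w)])
E
```

```text
lab [ 0.426 -0.186  0.009]
plain [ 0.5   -0.143  0.009]
[[371.64829954   0.         321.18818409]
 [  0.         371.64829954 250.03120145]
 [  0.           0.           1.        ]] [[ 9.99999156e-01 -1.08144269e-03  7.19812288e-04 -5.51990207e-01]
 [ 1.25350107e-03  9.48747676e-01 -3.16032081e-01  3.99963090e-02]
 [-3.41149650e-04  3.16032717e-01  9.48748231e-01 -3.80131182e-01]
 [ 0.00000000e+00  0.00000000e+00  0.00000000e+00  1.00000000e+00]]
[5.49972212e-01 1.59429256e-06 4.04729182e-01] [[ 5.64569633e-07  1.00000000e+00  3.12008097e-06]
 [ 1.00000000e+00 -5.64571326e-07  5.42583656e-07]
 [ 5.42585418e-07  3.12008067e-06 -1.00000000e+00]] 0.7
0.3903457
card [(0.95, [275.9, 234.3]), (0.89, [250.4, 419.8]), (0.55, [253.9, 352.1])]
reader [(0.57, [389.3, 97.5])]
```

View pics/w0.png

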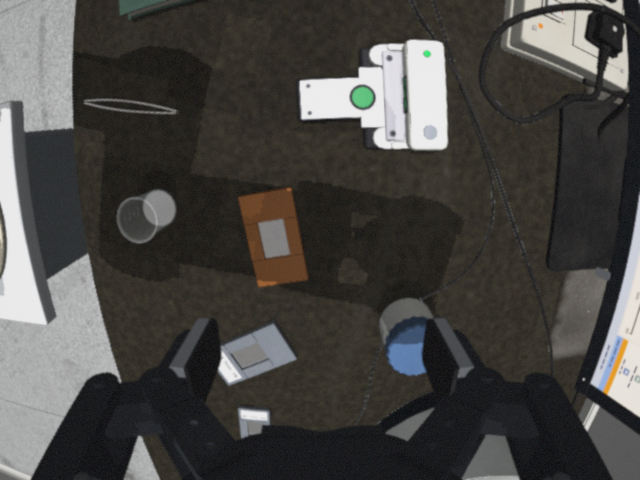

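Wrist view: large grey card at (257,352), with its label at the lower-left end (230,373) and plain end at (285,345). The reader is at (375,98), its tongue pointing left, and the brown card is at (273,237). I'll rectify to ortho maps to measure both.

```bash
cat >> h.py <<'E'
def proj(pic,P):  # fisheye wrist
    K=pic["intrinsics"];V=pic["view"];c=P@V[:3,:3].T+V[:3,3]
    x,y,z=c[...,0],-c[...,1],-c[...,2];r=np.hypot(x,y);th=np.arctan2(r,z);k=np.where(r>1e-9,th/np.maximum(r,1e-9),0)
    return np.stack([K[0,0]*x*k+K[0,2],K[1,1]*y*k+K[1,2]],-1)
def ortho(pic,x0,x1,y0,y1,z,s=.0005):
    # columns: x growing, rows: y falling
    X,Y=np.meshgrid(np.arange(x0,x1,s),np.arange(y1,y0,-s))
    m=proj(pic,np.stack([X,Y,np.full_like(X,z)],-1)).astype(np.float32)
    return cv2.remap(pic["image"],m[...,0],m[...,1],cv2.INTER_LINEAR)
E
python3 - <<'E'
from h import *
p=np.load("w0.npy",allow_pickle=True).item()
A=ortho(p,.40,.54,-.24,-.10,.009);B=ortho(p,.50,.72,.06,.20,.020);C=ortho(p,.50,.72,.06,.20,.056)
cv2.imwrite("pics/o0.png",np.hstack([np.vstack([cv2.resize(A,(280,280))]*2),np.vstack([B,C])]))
def rect(I,ox,oy,thr):
    b,g,r=[I[...,i].astype(int) for i in range(3)]
    m=((np.minimum(np.minimum(b,g),r)>thr)).astype(np.uint8)
    m=cv2.morphologyEx(m,cv2.MORPH_OPEN,np.ones((7,7)))
    c=max(cv2.findContours(m,0,2)[0],key=cv2.contourArea);(u,v),wh,a=cv2.minAreaRect(c)
    return (ox+u*.0005,oy-v*.0005),np.array(wh)*.0005,a
for t in(70,80,90,100):print(rect(A,.40,-.10,t))
print(rect(C,.50,.20,150),rect(B[:,:110],.5,.2,150))
E
```

```text
((0.46540686798095704, -0.17391735839843753), array([0.05748221, 0.10202284]), 63.141876220703125)
((0.46541201019287115, -0.17392117309570315), array([0.05660152, 0.10113643]), 63.141883850097656)
((0.46542637634277345, -0.17401199340820311), array([0.0558943, 0.1005826]), 63.103763580322266)
((0.4654659957885742, -0.17391607666015624), array([0.05504883, 0.09980484]), 63.178016662597656)
((0.5785044479370117, 0.11166402435302736), array([0.09229041, 0.08882092]), 87.0390625) ((0.54325, 0.11200000000000002), array([0.038 , 0.0225]), 90.0)
```

View pics/o0.png

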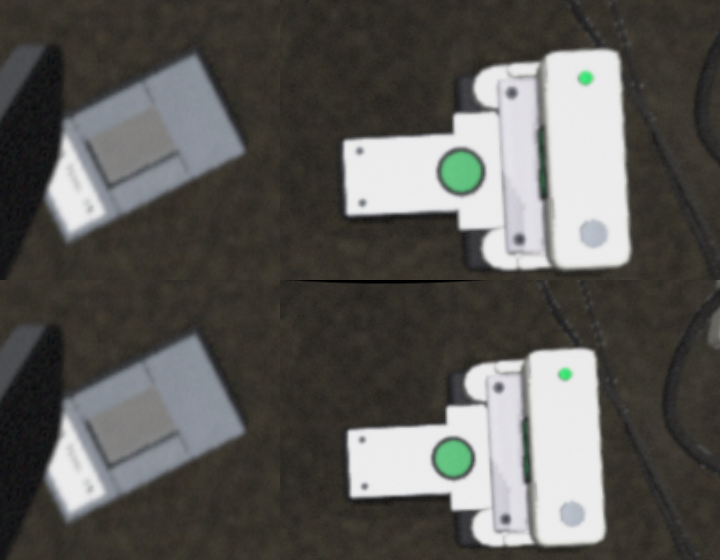

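```bash
python3 -m creep '0 0 7.9 -6.33 -3.9 5.17 70;0 0 7.9 -6.33 -3.9 5.17 70;0 0 7.9 -6.33 -3.9 5.17 70;0 0 7.9 -6.33 -3.9 5.17 70;0 0 7.9 -6.33 -3.9 5.17 70;0 0 7.9 -6.33 -3.9 5.17 70;0 0 7.9 -6.33 -3.9 5.17 70;0 0 7.9 -6.33 -3.9 5.17 70;0 0 7.9 -6.33 -3.9 5.17 70;0 0 7.9 -6.33 -3.9 5.17 70' 40
python3 - <<'E'
from h import *
p=np.load("w0.npy",allow_pickle=True).item()
B=ortho(p,.50,.72,.06,.20,.020);C=ortho(p,.50,.72,.06,.20,.056)
wh=lambda I:(I.min(2)>140)
def line(pts):
    vx,vy,x,y=cv2.fitLine(np.float32(pts),cv2.DIST_HUBER,0,.01,.01).ravel();return vx,vy,x,y
m=wh(B);X=lambda c:.5+c*.0005;Y=lambda r:.2-r*.0005
top=[(X(c),Y(np.flatnonzero(m[100:240,c])[0]+100-.5)) for c in range(72,165,3)]
bot=[(X(c),Y(np.flatnonzero(m[100:240,c])[-1]+100+.5)) for c in range(72,165,3)]
fr=[(X(np.flatnonzero(m[r])[0]-.5),Y(r)) for r in range(148,210,3)]
for n,q in(("top",top),("bot",bot),("front",fr)):print(n,line(q))
m=wh(C)
hb=[(X(np.flatnonzero(m[r,:340])[-1]+.5),Y(r)) for r in range(95,245,4)]
print("headback",line(hb))
tp=[(X(c),Y(np.flatnonzero(m[40:,c])[0]+40-.5)) for c in range(258,310,4)]
bt=[(X(c),Y(np.flatnonzero(m[:275,c])[-1]+.5)) for c in range(262,315,4)]
print("ht",line(tp),"hb",line(bt))
w=get_image("wrist");np.save("w1.npy",w,allow_pickle=True)
A=ortho(w,.38,.56,-.26,-.08,.009)
cv2.imwrite("pics/o1.png",np.hstack([cv2.resize(w["image"],(480,360)),A[:360,:320]]))
print(env.observe()["position"],env.observe()["tool_rot"],env.observe()["q"])
E
```

```text
time_s: 1.8
position: [0.4331, -0.1899, 0.2497]
tool_rot: [[0.892, 0.453, 0.0], [0.453, -0.892, -0.0], [0.0, 0.0, -1.0]]
ft_force: [-0.2, 0.4, 1.0]
grip_width: 0.0699
gripper_force: 0.0
top (np.float32(0.9983424), np.float32(0.0575543), np.float32(0.55565), np.float32(0.1317))
bot (np.float32(0.9987365), np.float32(0.050253462), np.float32(0.5576), np.float32(0.0936))
front (np.float32(0.054382857), np.float32(-0.99852014), np.float32(0.5319), np.float32(0.11445))
headback (np.float32(0.05330427), np.float32(-0.9985783), np.float32(0.66015), np.float32(0.1171))
ht (np.float32(0.99927044), np.float32(0.038190786), np.float32(0.6428), np.float32(0.1656)) hb (np.float32(0.99941725), np.float32(0.034134734), np.float32(0.64419997), np.float32(0.068))
[ 0.4330698  -0.18979971  0.24974503] [[ 8.91798524e-01  4.52432667e-01  2.71798089e-04]
 [ 4.52432718e-01 -8.91798524e-01 -1.68748426e-04]
 [ 1.66041834e-04  2.73459946e-04 -9.99999949e-01]] [-3.80553790e+01  2.49664926e+01  9.94306430e+01  2.40774561e-03
  5.55846422e+01  2.50433893e+01]
```

View pics/o1.png

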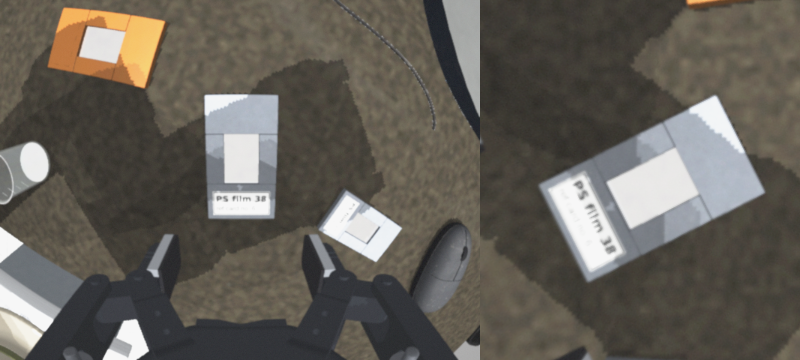

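Corners in the rectified crop put the card centre at (0.4657,-0.1742) with a yaw of about 27°. It is the large grey card, and its "PS film 38" label lies between the fingers. Descending.

```bash
python3 -m creep '0 0 0 0 0.03 1 70;0 0 0 0 0.03 1.8 70;0 0 0 0 0.03 2.4 70;0 0 0 0 0.03 2.57 70;0 0 0 0 0.03 2.57 70;0 0 0 0 0.03 2.57 50;0 0 0 0 0.03 2.57 50;0 0 0 0 0.03 2.57 50;0 0 0 0 0.03 2.57 50;0 0 0 0 0.03 2.57 50' 40
```

```text
time_s: 2.85
position: [0.4336, -0.1908, 0.1737]
tool_rot: [[0.892, 0.451, 0.002], [0.451, -0.892, -0.001], [0.001, 0.002, -1.0]]
ft_force: [0.1, 1.7, 7.0]
grip_width: 0.0534
gripper_force: 42.3
```

```bash
python3 -m creep '0 0 0 0 0 -0.3 50;0 0 0 0 0 -1.3 50;0 0 0 0 0 -2.5 50;0 0 0 0 0 -2.5 50' 60
python3 - <<'E'
from h import *
s=env.observe();p,R=s["position"],s["tool_rot"];print(p,R.tolist(),s["ft_force"],s["grip_width"])
# displacement to pre-insert in current tool axes
for g in((.505,.110,.25),): print(R.T@(np.array(g)-p)/.03)
E
```

```text
time_s: 3.25
position: [0.4339, -0.191, 0.2518]
tool_rot: [[0.892, 0.451, 0.007], [0.451, -0.892, -0.005], [0.004, 0.008, -1.0]]
ft_force: [0.4, 0.2, -0.6]
grip_width: 0.0525
gripper_force: 62.9
[ 0.43392085 -0.19097479  0.25181603] [[0.892452964877994, 0.4510916158465138, 0.0066377400867550325], [0.451126280622706, -0.8924449443454837, -0.005205789441563905], [0.0035755296113521044, 0.007640381218732439, -0.9999644194484275]] [ 0.44956243  0.20577521 -0.61875141] 0.052526094758053594
[ 6.64019809 -7.88513667  0.02403201]
```

```bash
python3 -m creep '0 0 0.5 0.9 -1.1 0 50;0 0 1 2.1 -2.5 0 50;0 0 1.5 3.3 -3.9 0 50;0 0 2 4.5 -5.3 0 50;0 0 2.5 5.6 -6.7 0 50;0 0 2.97 6.3 -7.5 0 50;0 0 2.97 6.64 -7.89 0 50;0 0 2.97 6.64 -7.89 0 50;0 0 2.97 6.64 -7.89 0 50' 60
python3 - <<'E'
from h import *
s=env.observe();print(s["position"],s["tool_rot"].tolist())
w=get_image("wrist");np.save("w2.npy",w,allow_pickle=True);cv2.imwrite("pics/w2.png",w["image"])
E
```

```text
time_s: 4.15
position: [0.5042, 0.1102, 0.2473]
tool_rot: [[0.999, 0.054, -0.001], [0.054, -0.999, -0.0], [-0.001, 0.0, -1.0]]
ft_force: [0.7, -0.5, -1.3]
grip_width: 0.0527
gripper_force: 63.0
[0.50421263 0.1101913  0.24734607] [[0.9985518353651773, 0.05379496099638983, -0.0005781524306809437], [0.05379485079032845, -0.9985519877305186, -0.00020451864626166953], [-0.0005883173314664188, 0.00017312084584843992, -0.9999998119559274]]
```

View pics/w2.png

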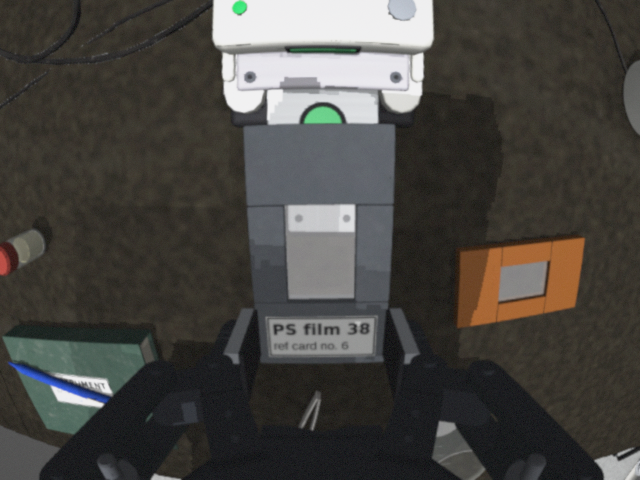

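The card is held square, its plain end at row 126 (columns 245–394) and the label between the fingers. The reader lip is ahead, with screws at (250,76) and (396,76). I'll compute the offset.

```bash
cat >> h.py <<'E'
def ray(pic,u,v):
    K=pic["intrinsics"];V=pic["view"];a=(u-K[0,2])/K[0,0];b=(v-K[1,2])/K[1,1];th=np.hypot(a,b)
    d=np.array([np.sin(th)*a/th,-np.sin(th)*b/th,-np.cos(th)]);R=V[:3,:3];return -R.T@V[:3,3],R.T@d
def at(pic,u,v,z):
    C,d=ray(pic,u,v);return C+d*(z-C[2])/d[2]
E
python3 - <<'E'
from h import *
w=np.load("w2.npy",allow_pickle=True).item()
s=env.observe();g=s["position"];R=s["tool_rot"]
tl=lambda P:((P-g)@R*1000).round(1)
for (u,v) in((245,126),(394,125),(258,362),(384,362)):
    a=w["depth"][int(v)+(5 if v<200 else -5),int(u)+(6 if u<300 else -6)]
    print((u,v),tl(at(w,u,v,.0826)),"depth",a)
for n,u,v,z in(("head",213,40,.056),("head",433,40,.056),("scr",250,76,.0355),("scr",396,76,.0355),("cheekL",223,90,.03),("cheekR",423,90,.03),("bedL",267,105,.02),("bedR",378,105,.02)):
    print(n,tl(at(w,u,v,z)))
# height of card top along its length from depth
D=w["depth"];V=w["view"]
for v in(135,160,190,315,330):
    for u in(262,380):
        C,d=ray(w,u,v);f=V[:3,:3]@d;P=C+d*(D[v,u]/-f[2]);print(v,u,tl(P),P.round(4))
E
```

```text
(245, 126) [ 85.4 -28.2 164.8] depth 0.12749691
(394, 125) [ 85.7  25.1 164.8] depth 0.12712692
(258, 362) [-13.4 -28.8 164.8] depth 0.15740733
(384, 362) [-13.4  26.8 164.8] depth 0.15727246
head [125.6 -47.8 191.3]
head [125.9  47.6 191.4]
scr [110.9 -35.  211.8]
scr [111.1  35.  211.9]
cheekL [105.5 -50.  217.3]
cheekR [105.6  50.1 217.4]
bedL [ 97.2 -29.1 227.4]
bedR [ 97.3  28.6 227.4]
135 262 [ 81.9 -22.2 165.9] [0.5848 0.1361 0.0814]
135 380 [ 81.9  20.1 164.7] [0.587  0.0939 0.0827]
160 262 [ 72.7 -22.5 166.2] [0.5756 0.1358 0.0812]
160 380 [ 72.8  20.4 165.4] [0.5779 0.0931 0.082 ]
190 262 [ 61.6 -22.8 166. ] [0.5645 0.1356 0.0814]
190 380 [ 61.8  20.6 164.8] [0.5669 0.0923 0.0826]
315 262 [ 10.3 -25.3 165.2] [0.5131 0.1354 0.0822]
315 380 [ 10.5  23.2 164.8] [0.5159 0.0869 0.0826]
330 262 [  2.9 -25.8 165.6] [0.5056 0.1356 0.0818]
330 380 [  2.9  23.9 165.5] [0.5083 0.0859 0.0819]
```

```bash
python3 -m creep '0 0 0 0 0.02 0.6 50;0 0 0 0 0.02 1.3 50;0 0 0 0 0.02 1.57 50;0 0 0 0 0.02 1.57 50;0 0 0 0 0.02 1.57 50' 60
python3 - <<'E'
from h import *
s=env.observe();print(s["position"],s["ft_force"])
w=get_image("wrist");np.save("w3.npy",w,allow_pickle=True);cv2.imwrite("pics/w3.png",cv2.resize(w["image"][:250,160:480],(768,600),interpolation=cv2.INTER_CUBIC))
E
```

```text
time_s: 4.7
position: [0.5047, 0.1092, 0.201]
tool_rot: [[0.999, 0.052, 0.001], [0.052, -0.999, -0.0], [0.001, 0.0, -1.0]]
ft_force: [0.3, 0.4, -1.2]
grip_width: 0.0525
gripper_force: 63.0
[0.50472841 0.1092245  0.20099903] [ 0.29313187  0.37760649 -1.2192764 ]
```

View pics/w3.png

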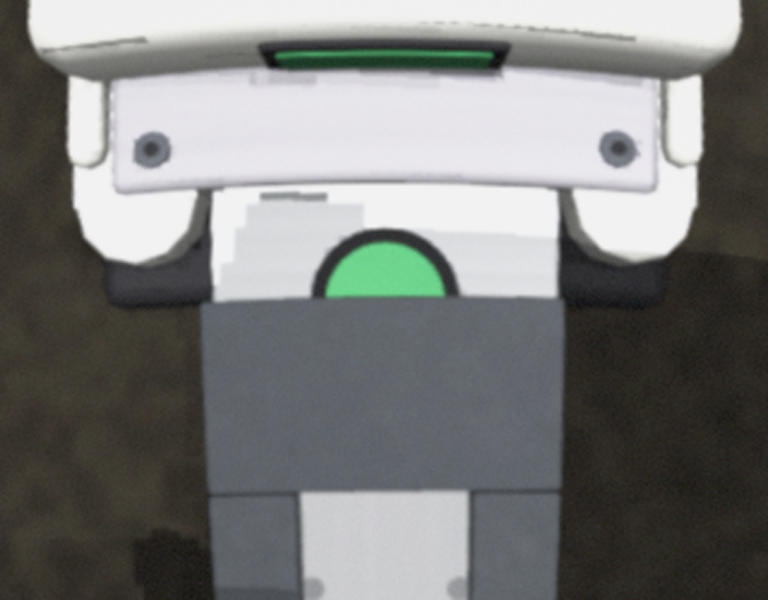

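Card lead is about 0.4 mm left of the channel middle and 0.5° off; the lip is about 18 mm ahead of it. I'll trim that and lower to the bed.

```bash
python3 -m creep '0 0 0.06 0 -0.01 0.1 50;0 0 0.06 0 -0.01 0.17 50;0 0 0.06 0 -0.01 0.17 50;0 0 0.06 0 -0.01 0.17 50;0 0 0.06 0 -0.01 0.17 50' 60
```

```text
time_s: 5.25
position: [0.5045, 0.1101, 0.1954]
tool_rot: [[0.999, 0.045, 0.0], [0.045, -0.999, 0.0], [0.0, -0.0, -1.0]]
ft_force: [-0.2, 0.8, -0.5]
grip_width: 0.0527
gripper_force: 63.0
```

```bash
python3 -m creep '0 0 0 0.2 0 0.02 50;0 0 0 0.4 0 0.02 50;0 0 0 0.6 -0.01 0.03 50;0 0 0 0.8 -0.01 0.03 50;0 0 0 1 -0.01 0.03 50;0 0 0 1 -0.01 0.03 50;0 0 0 1 -0.01 0.03 50' 60
python3 - <<'E'
from h import *
w=get_image("wrist");np.save("w4.npy",w,allow_pickle=True);cv2.imwrite("pics/w4.png",cv2.resize(w["image"][:300,160:480],(640,600),interpolation=cv2.INTER_CUBIC))
E
```

```text
time_s: 5.95
position: [0.5344, 0.1118, 0.1943]
tool_rot: [[0.999, 0.045, -0.0], [0.045, -0.999, 0.0], [-0.0, -0.0, -1.0]]
ft_force: [-0.1, 0.6, 0.3]
grip_width: 0.0525
gripper_force: 63.0
```

View pics/w4.png

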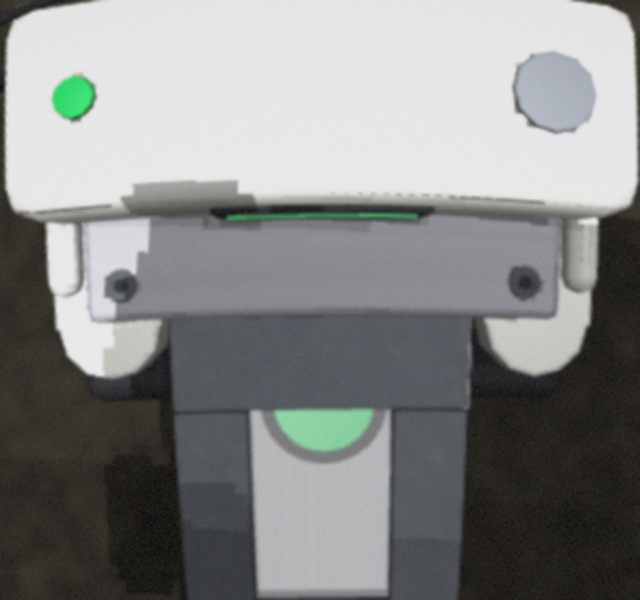

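The card is under the lip, centred (card middle column 321.5, screws middle 322.5) and parallel to it. Now advancing in small steps, watching the force.

```bash
python3 -m creep '0 0 0 0.12 0 0 50;0 0 0 0.24 0 0 50;0 0 0 0.34 0 0 50;0 0 0 0.42 0 0 50;0 0 0 0.42 0 0 50;0 0 0 0.42 0 0 50' 80
```

```text
time_s: 6.6
position: [0.5463, 0.1123, 0.1942]
tool_rot: [[0.999, 0.045, -0.004], [0.045, -0.999, -0.0], [-0.004, 0.0, -1.0]]
ft_force: [-6.6, -0.3, 2.7]
grip_width: 0.0516
gripper_force: 83.6
```

```bash
python3 -m creep '0 0 0 0.05 0 0 50;0 0 0 0.1 0 0 50;0 0 0 0.1 0 0 50' 80
```

```text
time_s: 6.9
position: [0.5489, 0.1125, 0.1941]
tool_rot: [[0.999, 0.045, -0.006], [0.045, -0.999, -0.0], [-0.006, 0.0, -1.0]]
ft_force: [-9.0, -1.5, 5.2]
grip_width: 0.0516
gripper_force: 83.9
```

```bash
python3 -m creep '0 0 0 0.03 0 -0.01 50;0 0 0 0.07 0 -0.01 50;0 0 0 0.1 0 -0.01 50;0 0 0 0.1 0 -0.01 50' 80
```

```text
time_s: 7.3
position: [0.5516, 0.1126, 0.1942]
tool_rot: [[0.999, 0.045, -0.007], [0.045, -0.999, -0.0], [-0.007, -0.0, -1.0]]
ft_force: [-10.5, -1.4, 4.6]
grip_width: 0.052
gripper_force: 83.7
```

```bash
python3 -m creep '0 0 0 0.02 0 0 50;0 0 0 0.04 0 0 50;0 0 0 0.04 0 0 50' 80
```

```text
time_s: 7.6
position: [0.5526, 0.1127, 0.1941]
tool_rot: [[0.999, 0.045, -0.008], [0.045, -0.999, -0.0], [-0.008, 0.0, -1.0]]
ft_force: [-12.4, -1.7, 5.3]
grip_width: 0.0518
gripper_force: 83.8
```

```bash
python3 -m creep '0 0 0 0.02 0 0 50;0 0 0 0.04 0 0 50;0 0 0 0.04 0 0 50' 80
```

```text
time_s: 7.9
position: [0.5537, 0.1127, 0.1941]
tool_rot: [[0.999, 0.045, -0.008], [0.045, -0.999, -0.0], [-0.008, -0.0, -1.0]]
ft_force: [-12.4, -1.7, 6.8]
grip_width: 0.0522
gripper_force: 83.9
```

```bash
python3 -m creep '0 0 0 0.02 0 0 50;0 0 0 0.03 0 0 50;0 0 0 0.03 0 0 50' 80
```

```text
time_s: 8.2
position: [0.5545, 0.1128, 0.1941]
tool_rot: [[0.999, 0.045, -0.009], [0.045, -0.999, -0.0], [-0.009, -0.0, -1.0]]
ft_force: [-14.2, -1.7, 5.3]
grip_width: 0.0518
gripper_force: 84.0
```

```bash
python3 -m creep '0 0 0 0.02 0 0 50;0 0 0 0.03 0 0 50;0 0 0 0.03 0 0 50' 80
```

```text
time_s: 8.5
position: [0.5552, 0.1128, 0.1941]
tool_rot: [[0.999, 0.045, -0.009], [0.045, -0.999, -0.0], [-0.009, 0.0, -1.0]]
ft_force: [-13.9, -0.8, 5.8]
grip_width: 0.0517
gripper_force: 84.1
```

```bash
python3 -m creep '0 0 0 0.02 0 0 50;0 0 0 0.03 0 0 50;0 0 0 0.03 0 0 50' 80
python3 - <<'E'
from h import *
w=get_image("wrist");np.save("w5.npy",w,allow_pickle=True);cv2.imwrite("pics/w5.png",cv2.resize(w["image"][:400,160:480],(480,600),interpolation=cv2.INTER_CUBIC))
E
```

```text
time_s: 8.8
position: [0.5559, 0.1129, 0.1941]
tool_rot: [[0.999, 0.045, -0.01], [0.045, -0.999, -0.0], [-0.01, 0.0, -1.0]]
ft_force: [-15.6, -1.6, 8.5]
grip_width: 0.052
gripper_force: 84.2
```

View pics/w5.png

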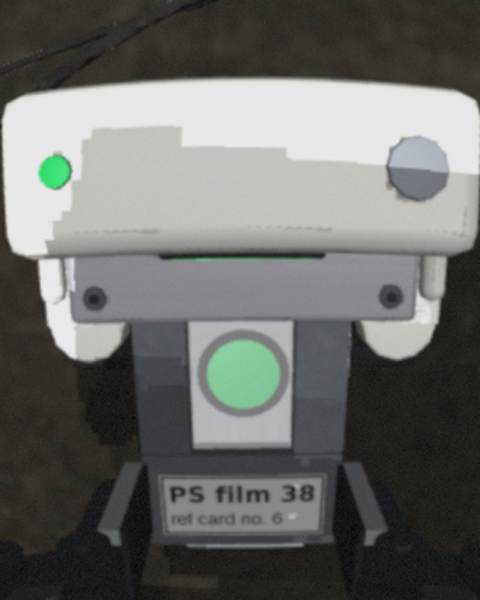

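```bash
python3 - <<'E'
from h import *
w=np.load("w5.npy",allow_pickle=True).item();s=env.observe();g=s["position"];R=s["tool_rot"]
u=160+242/1.5
for n,v,z in(("lip",320.5/1.5,.0355),("lip low",321.5/1.5,.0315),("label top",361.5,.029),("label",362.5,.029),("tongue",548/1.5,.02),("w far",200,.029),("win label end",449/1.5,.029)):
    print(n,((at(w,u,v,z)-g)@R*1000).round(1))
print(s["ft_force"],g,R[2])
E
```

```text
lip [ 54.3  -0.2 158.1]
lip low [ 53.1  -0.2 162.1]
label top [-12.9  -0.3 165.2]
label [-13.4  -0.3 165.2]
tongue [-21.6  -0.3 174.3]
w far [ 58.   -0.2 164.5]
win label end [ 17.8  -0.3 164.9]
[-15.58579593  -1.21228227   7.98542578] [0.55589545 0.11286743 0.19409366] [-1.00223985e-02  3.85840173e-05 -9.99949774e-01]
```

```bash
python3 -m creep '0 0 0 0.02 0 0 50;0 0 0 0.03 0 0 50;0 0 0 0.03 0 0 50' 80
```

```text
time_s: 9.15
position: [0.5563, 0.1129, 0.1941]
tool_rot: [[0.999, 0.045, -0.012], [0.045, -0.999, -0.001], [-0.012, 0.0, -1.0]]
ft_force: [-18.9, -2.2, 10.3]
grip_width: 0.0522
gripper_force: 84.5
```

```bash
python3 -m creep '0 0 0 0.02 0 -0.01 50;0 0 0 0.03 0 -0.01 50;0 0 0 0.03 0 -0.01 50' 80
```

```text
time_s: 9.45
position: [0.5567, 0.1129, 0.1941]
tool_rot: [[0.999, 0.045, -0.014], [0.045, -0.999, -0.001], [-0.014, 0.0, -1.0]]
ft_force: [-21.1, -3.6, 11.2]
grip_width: 0.0516
gripper_force: 84.5
```

Force slope jumped from about 1 to 5 N/mm, so the card is against the stop. The image gives 67.5 mm outside the lip, against the 68 mm expected. Now holding.

```bash
for i in 1 2; do python3 -m creep '0 0 0 0 0 0 50;0 0 0 0 0 0 50;0 0 0 0 0 0 50;0 0 0 0 0 0 50;0 0 0 0 0 0 50;0 0 0 0 0 0 50;0 0 0 0 0 0 50;0 0 0 0 0 0 50;0 0 0 0 0 0 50;0 0 0 0 0 0 50;0 0 0 0 0 0 50;0 0 0 0 0 0 50' 80; done
python3 - <<'E'
from h import *
w=get_image("wrist");np.save("w6.npy",w,allow_pickle=True);cv2.imwrite("pics/w6.png",cv2.resize(w["image"][190:380,220:420],(632,600),interpolation=cv2.INTER_CUBIC))
E
```

```text
time_s: 10.65
position: [0.5567, 0.1129, 0.1941]
tool_rot: [[0.999, 0.045, -0.014], [0.045, -0.999, -0.001], [-0.014, 0.0, -1.0]]
ft_force: [-22.5, -3.1, 10.5]
grip_width: 0.0519
gripper_force: 84.5
time_s: 11.85
position: [0.5567, 0.1129, 0.1941]
tool_rot: [[0.999, 0.045, -0.014], [0.045, -0.999, -0.001], [-0.014, 0.0, -1.0]]
ft_force: [-21.3, -3.0, 10.3]
grip_width: 0.0521
gripper_force: 84.5
```

View pics/w6.png

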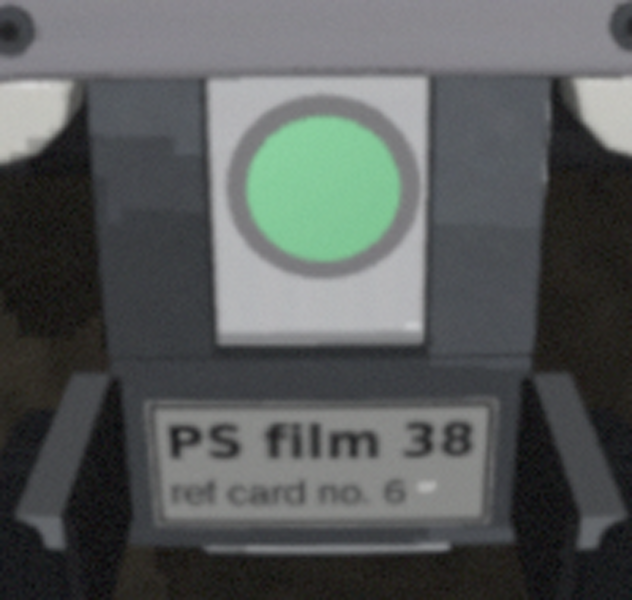

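The card sits square and centred under the lip (edges at columns 88 and 550, cheek noses at about 80 and 565). It hasn't slipped in the grip, and the push has stayed steady at about 21 N for over 2 s. Handing in.

```bash
python3 -c "
from rig import job
print(job.close_job())"
```

```text
the job is handed in; nothing more can be done
None
```

I handed the job in with the large grey card held against the reader's stop at a steady push of about 21 N for over 2 s, flat and square in the last picture. The pin travel couldn't be read directly, no verdict came back, and I didn't re-check the jar, vial and beaker, though nothing was seen to touch them.

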